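# Heft two bearing tins and stack the heavy one at the bottom

## Task

Two identical-looking blue bearing tins stand on the workshop bench, one holding a heavy steel bearing and the other a light plastic one. Find out which is the heavier by hefting, and pack that one first, upright on the floor of the red crate; then set the lighter tin squarely on top of it, upright, and let go. Do not knock over or shove the black spray can.

Things in the scene. Friction and masses are not known exactly. Their poses are not given: they have to be found in the camera images.
- tin_a_center (a point): Closed rigid round tin, blue with a yellow band and steel lid, upright on the bench: 60 mm diameter, 60 mm high, flat top and bottom. Looks exactly like the other tin; either may be the heavy one. The heavy tin weighs 0.6 to 0.8 kg, the light one 0.15 to 0.26 kg; the bearing inside has 1 mm of play. This point is its centre, 30 mm above its underside; z is up along its axis.
- tin_b_center (a point): Closed rigid round tin, blue with a yellow band and steel lid, upright on the bench: 60 mm diameter, 60 mm high, flat top and bottom. Looks exactly like the other tin; either may be the heavy one. The heavy tin weighs 0.6 to 0.8 kg, the light one 0.15 to 0.26 kg; the bearing inside has 1 mm of play. This point is its centre, 30 mm above its underside; z is up along its axis.
- crate: Red open-topped crate, fixed to the bench: 200 mm along its own x, 240 mm along its own y, 45 mm high outside; walls and floor 5 mm thick, so inside it is 190 x 230 mm and 40 mm deep, empty. The origin is the centre of its underside, at bench height; the inner floor is 5 mm above it; z is up.
- spray_center (a point): Bystander: black spray can with a red band, loose and upright beside the crate, 62 mm diameter, 188 mm high with its white nozzle. This point is its centre, 94 mm above the bench; z is up along its axis.

How it is judged:
By the outcome, as a careful person would: the job done as asked, in the order asked, and still so for the second after the job is handed in, with the robot touching nothing.
It also fails if it takes over 72 s, if anything falls off the work surface, if the arm or the gripper's body presses on something with over 40 N, if the wrist force passes 120 N, or if a joint passes its speed limit or range.

## Robot

A 6-joint arm with a two-finger parallel gripper is mounted at the origin on the work surface. World frame = base frame: x ahead of the robot, y to its left, z up, the work surface at z = 0. Lengths are in m, angles in rad, forces in N, time in s.
With the tool pointing down it reaches from about 0.35 to 0.775 m from the base axis. Payload 7.3 kg.
Tool frame: the origin (TCP) lies midway between the tips of the shut fingers; the grasp point (between the pads) lies robot.grasp_offset behind it (robot.grasp_offset is the distance from the TCP to the grasp point, in m); z points along the fingers, x is the direction in which the jaws open and shut, and the axes are right-handed (so a half turn about z gives the same grasp; the last joint's range is limited). The gripper opens to 92 mm and grips with 3 to 60 N. Pads are 19 mm wide; open, the fingers measure 130 mm over their backs; the gripper's body (75 mm by 190 mm) begins 47 mm behind the grasp point.
Start: joints at [1.15, 0.342, 1.524, -0, 1.275, -0.146], TCP at [0.142, 0.505, 0.227] pointing down, gripper open.
Joint ranges: [-2.53, 2.53], [-0.77, 2.02], [0.04, 2.7], [-1, 4.14], [0.28, 2.66], [-3.11, 3.11]. Speed limits (rad/s): [2.57, 2.57, 3.14, 3.14, 3.14, 3.14].

## Interface

Orientations are given as [roll, pitch, yaw] about the fixed x, y, z axes, in that order (R = Rz(yaw) Ry(pitch) Rx(roll)).
In Python, from cell import robot gives the robot as it stands. The module is installed in compiled form; this text tells all that it offers.
- The arm moves only by the tool move_arm, never from a script. Its argument "increments" is a list of rows, each a list of 7 numbers: the finger opening in mm, from 0 to 91.8, then the shift along the tool's x, y, z in mm, then the turn, a rotation vector about the tool's x, y, z in rad. A call has 1 to 12 rows; each row shifts and turns the pose as measured when the row begins, along the tool's axes as they then stand; what a row does not reach is not made up. A row lasts 1/8 s, in which the tool goes at most 62.5 mm and 10.7 degrees, less where a joint would pass 70% of its speed; a pose out of reach is approached as far as the arm can. A call is refused whole if a number of a shift passes 62.5 or a number of a turn 0.188, either way. A call with a gripper value outside its range is refused whole. The fingers move at their own pace and stop on an object; "newtons" is the grip in N (left out, the last holds). Time passes only in rows, so rows that do not move let the fingers close. It gives the time, the measured TCP pose, the force and the opening at its end, in the units of the state.
- robot.observe(): the state, without advancing time (a new reading comes with each control period).
- robot.read_camera(name): name is "scene" or "top" or "wrist"; returns a dict with "img" (400x640x3 uint8, red, green, blue), "fx", "fy", "cx", "cy" (pixels), "T" (4x4, takes a point from camera to world coordinates). Camera axes: x right, y down, z forward; pixel columns grow to the right and rows downward; lengths in m; the calibration is good to about 2 mm. The wrist camera is an equidistant fisheye: a pixel r from the principal point sees the ray r / f radians off the axis. A picture is of the moment at which its call begins. There is no depth.
- robot.hand_in(): hands the job in, once; it reports no verdict.
Trained networks look in the newest picture that a camera, given by its name, has taken for a name from the list of things; names that differ only in an ending like _2 or _b are one class to them, and where a whole thing is asked for, a point or a joint stands for the part that bears it (a point fixed in the world has none). Each returns a list of dicts, best first, with "conf" (0 to 1); they miss things now and then, are a little off and sometimes report something else, mostly with a low value. They report only what shows in the picture. A call takes as long as a camera call.
- robot.look_for(thing, camera): "rect" ([left, top, width, height] in pixels, round what is visible of it).
The state is a dict: "time": time; "qpos": joint angles; "qvel": joint speeds; "joint_efforts": joint torques, N m; "tool_pos": TCP position; "tool_rot": TCP orientation; "contact_force": force on the tool from outside, world axes, zero at the start; "torque": the same for the moment, N m; "opening": finger opening in m.
Only numpy, scipy, OpenCV 4.12 (cv2) and the standard library are available. Lean on these libraries where they do the work, as an engineer would, in place of code of your own. Each camera call takes 0.05 s, during which the arm holds its last target.

## Working session

There is one attempt and no reset: what is moved stays moved. The work goes in short steps, Python scripts to look and compute and a tool call to move; the robot and the scene stay as the last step left them, time stands still between calls to the robot, and variables do not carry over. Pictures are saved under pics/ and viewed, and the job is handed in when it is done.

Besides the shell and the picture viewer there is one more tool, called after "Request:" by a JSON object that holds its "method" and its "body", one argument or row to a line. move_arm: Moves the arm, as the interface text tells. Its arguments: {"type":"object","properties":{"increments":{"type":"array"},"newtons":{"type":"number"}},"required":["increments"]}

```bash
mkdir -p pics
python3 - <<'E'
from cell import robot
import cv2,numpy as np
np.set_printoptions(precision=4,suppress=True)
print(robot.observe(), robot.grasp_offset)
for c in ["scene","top","wrist"]:
    r=robot.read_camera(c); cv2.imwrite(f"pics/{c}0.png",r["img"][:,:,::-1])
    print(c,r["fx"],r["fy"],r["cx"],r["cy"]);print(r["T"])
    for t in ["tin_a_center","crate","spray_center"]:
        print(t,[(np.round(d["rect"],1).tolist(),round(d["conf"],2)) for d in robot.look_for(t,c)])
E
```

```text
{'time': 0.0, 'qpos': array([ 1.15  ,  0.3427,  1.525 , -0.    ,  1.2754, -0.146 ]), 'qvel': array([-0.    , -0.0002, -0.0007,  0.0007,  0.0004,  0.0002]), 'joint_efforts': array([ -0.0008, -43.124 , -24.4211,   0.0717,   0.056 ,  -0.0001]), 'tool_pos': array([0.1423, 0.5049, 0.2261]), 'tool_rot': array([-3.1414,  0.0015,  1.296 ]), 'contact_force': array([ 0.0228, -0.0506, -0.9654]), 'torque': array([-0.0349,  0.0412,  0.0023]), 'opening': 0.0919561781087668} 0.0188
scene 366.99198691664924 366.99198691664924 314.3566925092598 195.24416456809843
[[-0.6964  0.6149 -0.3701  0.8673]
 [ 0.7176  0.603  -0.3484  0.2542]
 [ 0.0089 -0.5082 -0.8612  0.9012]
 [ 0.      0.      0.      1.    ]]
tin_a_center [([357.5, 225.5, 26.7, 28.7], 0.73)]
crate [([237.0, 141.3, 111.2, 109.1], 0.69)]
spray_center [([215.8, 90.5, 26.3, 52.8], 0.94)]
top 421.1168968192194 421.1168968192194 319.47335310960955 197.12605664011133
[[-0.0211 -0.9944  0.1034  0.4276]
 [-0.9997  0.0225  0.0116 -0.0888]
 [-0.0139 -0.1031 -0.9946  1.0884]
 [ 0.      0.      0.      1.    ]]
tin_a_center [([236.8, 206.0, 28.5, 24.2], 0.56)]
crate [([300.3, 158.4, 101.5, 83.6], 0.65)]
spray_center [([450.3, 194.3, 50.5, 32.7], 0.92)]
wrist 309.70691628693146 309.70691628693146 317.7552991362472 199.89344835517818
[[ 0.2711  0.9214  0.2786  0.0674]
 [ 0.9626 -0.2596 -0.0778  0.5266]
 [ 0.0006  0.2892 -0.9573  0.3846]
 [ 0.      0.      0.      1.    ]]
tin_a_center []
crate []
spray_center [([12.1, 368.7, 39.8, 31.1], 0.97)]
```

View pics/scene0.png

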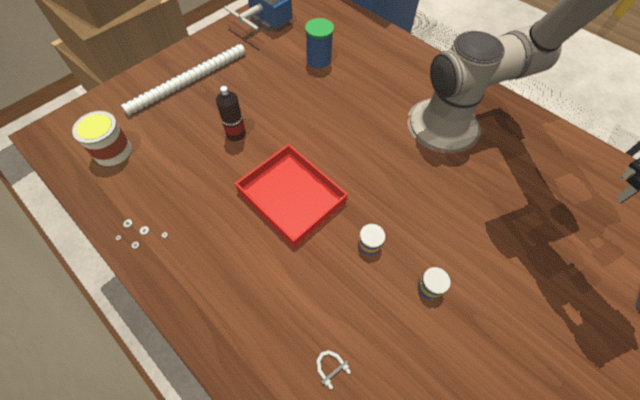

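View pics/top0.png

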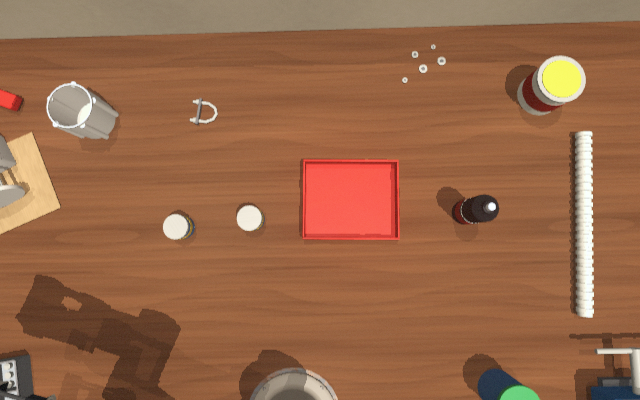

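The scene view shows tin lids at about (372,233) and (436,281). The top view shows them at (249,218) and (178,227), with the crate rim spanning x 303–400 and y 159–240 and the spray nozzle at (490,207). Next I'll measure these precisely.

```bash
cat > h.py <<'E'
from cell import robot
import cv2,numpy as np
np.set_printoptions(precision=4,suppress=True)
def ray(r,u,v):
    d=np.array([(u-r["cx"])/r["fx"],(v-r["cy"])/r["fy"],1.]); return r["T"][:3,3], r["T"][:3,:3]@d
def onz(r,u,v,z):
    o,d=ray(r,u,v); return (o+d*(z-o[2])/d[2])[:2]
def lids(r,boxes,z=0.06):
    out=[]
    hsv=cv2.cvtColor(r["img"],cv2.COLOR_RGB2HSV)
    m=((hsv[...,1]<70)&(hsv[...,2]>120)).astype(np.uint8)
    for x0,y0,x1,y1 in boxes:
        mm=np.zeros_like(m); mm[y0:y1,x0:x1]=m[y0:y1,x0:x1]
        c=max(cv2.findContours(mm,0,1)[0],key=cv2.contourArea)
        p=np.array([onz(r,*q,z) for q in c[:,0].astype(float)])
        (cx,cy),rad=cv2.minEnclosingCircle(p.astype(np.float32))
        out.append((cx,cy,rad))
    return np.array(out)
def redcrate(r,z=0.045):
    hsv=cv2.cvtColor(r["img"],cv2.COLOR_RGB2HSV)
    m=(((hsv[...,0]<6)|(hsv[...,0]>174))&(hsv[...,1]>190)&(hsv[...,2]>100)).astype(np.uint8)
    c=max(cv2.findContours(m,0,1)[0],key=cv2.contourArea)
    return np.array([onz(r,*q,z) for q in cv2.approxPolyDP(cv2.convexHull(c),6,True)[:,0].astype(float)]), c
E
python3 - <<'E'
from h import *
t=robot.read_camera("top"); s=robot.read_camera("scene")
print("top lids",lids(t,[(225,195,275,245),(155,205,205,250)]))
print("scene lids",lids(s,[(350,215,395,265),(410,260,460,305)]))
for r in (t,s):
    p,_=redcrate(r); print(p, p.mean(0))
    print(cv2.minAreaRect(p.astype(np.float32)))
print("spray top-cam nozzle",onz(t,491,207,.188), "scene",onz(s,225,90,.188))
E
```

```text
top lids [[0.4883 0.0971 0.0323]
 [0.4702 0.2776 0.0321]]
scene lids [[0.4872 0.0975 0.0332]
 [0.4704 0.2792 0.0329]]
[[ 0.6281 -0.0422]
 [ 0.6202 -0.2703]
 [ 0.438  -0.2655]] [ 0.5621 -0.1927]
((0.5870320796966553, -0.1998186558485031), (0.2933209240436554, 0.14183267951011658), 49.58271026611328)
[[ 0.4503 -0.2507]
 [ 0.611  -0.262 ]] [ 0.5306 -0.2563]
((0.5306295156478882, -0.2563406527042389), (0.16108663380146027, 0.0), 176.004638671875)
spray top-cam nozzle [ 0.4917 -0.4436] scene [ 0.4928 -0.4376]
```

Run:
```python
from h import *
t=robot.read_camera("top"); s=robot.read_camera("scene")
for r in (t,s):
    _,c=redcrate(r)
    print(c.shape,cv2.boundingRect(c))
    p=np.array([onz(r,*q,.045) for q in cv2.convexHull(c)[:,0].astype(float)])
    print(cv2.minAreaRect(p.astype(np.float32)*1000))
    print(p[[p[:,0].argmin(),p[:,0].argmax(),p[:,1].argmin(),p[:,1].argmax()]])
    # inside sample
for q in [(303,160),(399,160),(400,240),(303,240)]: print(onz(t,*q,.045))
for q in [(290,147),(347,194),(294,243),(237,185)]: print("s",onz(s,*q,.045))
```

```text
(350, 1, 2) (304, 161, 94, 77)
((531.3720092773438, -152.5141143798828), (233.275146484375, 187.62330627441406), 87.70340728759766)
[[ 0.4331 -0.2653]
 [ 0.6282 -0.0397]
 [ 0.5595 -0.2704]
 [ 0.6282 -0.0397]]
(130, 1, 2) (251, 152, 34, 25)
((519.6773071289062, -253.39767456054688), (27.87192726135254, 109.48502349853516), 88.2571792602539)
[[ 0.4645 -0.2652]
 [ 0.574  -0.2669]
 [ 0.5615 -0.2686]
 [ 0.5084 -0.2391]]
[ 0.6308 -0.0372]
[ 0.6251 -0.278 ]
[ 0.4256 -0.2724]
[ 0.4306 -0.0338]
s [ 0.4315 -0.2577]
s [ 0.4345 -0.0316]
s [ 0.6353 -0.0316]
s [ 0.6248 -0.2667]
```

Request:
{"method": "move_arm", "body": {
  "increments": [
    [91.8, 0, 0, 0, 0, 0, -0.137],
    [91.8, 0, 0, 0, 0, 0, -0.137],
    [91.8, -30, 40, 0, 0, 0, 0],
    [91.8, -30, 40, 0, 0, 0, 0],
    [91.8, -30, 40, 0, 0, 0, 0],
    [91.8, -30, 40, 0, 0, 0, 0],
    [91.8, -30, 40, 0, 0, 0, 0],
    [91.8, -30, 40, 0, 0, 0, 0],
    [91.8, -30, 40, 0, 0, 0, 0],
    [91.8, 0, 0, 0, 0, 0, 0]
  ],
  "newtons": 20
}}

```text
time: 2.05
tool_pos: [0.433, 0.2925, 0.227]
tool_rot: [3.139, -0.002, 1.582]
contact_force: [-0.0, 0.5, -0.4]
opening: 0.0918
```

Request:
{"method": "move_arm", "body": {
  "increments": [
    [91.8, -14, 37, 30, 0, 0, 0.011],
    [91.8, 0, 0, 40, 0, 0, 0],
    [91.8, 0, 0, 30, 0, 0, 0],
    [91.8, 0, 0, 0, 0, 0, 0]
  ]
}}

```text
time: 2.55
tool_pos: [0.4698, 0.2814, 0.1256]
tool_rot: [3.138, -0.005, 1.572]
contact_force: [0.2, 0.3, -0.5]
opening: 0.0916
```

Run:
```python
from h import *
r=robot.read_camera("wrist"); cv2.imwrite("pics/w1.png",r["img"][:,:,::-1]); o=robot.observe(); print(o["tool_pos"],o["tool_rot"],o["contact_force"])
def proj(r,P):
    T=r["T"]; p=T[:3,:3].T@(np.array(P)-T[:3,3]); th=np.arctan2(np.hypot(p[0],p[1]),p[2]); a=np.arctan2(p[1],p[0])
    return r["cx"]+r["fx"]*th*np.cos(a), r["cy"]+r["fx"]*th*np.sin(a)
img=r["img"][:,:,::-1].copy()
for x,y in [(.4703,.2783),(.488,.0973)]:
    for k in np.linspace(0,2*np.pi,40):
        u,v=proj(r,(x+.03*np.cos(k),y+.03*np.sin(k),.06)); 
        cv2.circle(img,(int(round(u)),int(round(v))),1,(0,0,255),-1)
cv2.imwrite("pics/w1o.png",img)
```

```text
[0.4707 0.2818 0.1271] [ 3.1359 -0.0059  1.5718] [0.2013 0.3248 0.4204]
```

View pics/w1o.png

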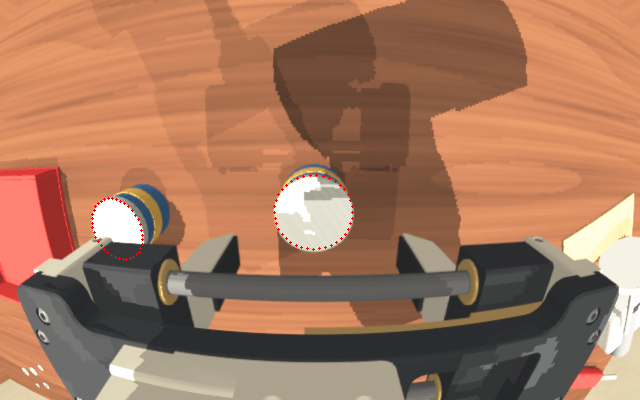

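The lid is centred at (313,212), and the projected circle from my measurement matches it. Next I'll write a helper that works out the remaining shift and turn.

```bash
cat > goto.py <<'E'
import sys
from h import *
from scipy.spatial.transform import Rotation as Ro
x,y,z=map(float,sys.argv[1:4])
o=robot.observe(); R=Ro.from_euler("xyz",o["tool_rot"]); G=Ro.from_euler("xyz",[np.pi,0,np.pi/2])
print(o["time"],"pos",o["tool_pos"],"F",o["contact_force"],"open",o["opening"])
print("shift mm",(R.inv().apply(np.array([x,y,z])-o["tool_pos"])*1000).round(1),"turn",(R.inv()*G).as_rotvec().round(4))
E
python3 goto.py 0.4703 0.2783 0.016
```

```text
2.6 pos [0.4707 0.2818 0.1271] F [0.2013 0.3248 0.4204] open 0.09122007735620352
shift mm [ -4.2  -1.  111. ] turn [ 0.0057 -0.0059  0.001 ]
```

Request:
{"method": "move_arm", "body": {
  "increments": [
    [91.8, -4, -1, 30, 0.006, -0.006, 0],
    [91.8, 0, 0, 35, 0, 0, 0],
    [91.8, 0, 0, 30, 0, 0, 0],
    [91.8, 0, 0, 10, 0, 0, 0],
    [91.8, 0, 0, 0, 0, 0, 0]
  ]
}}

```text
time: 3.22
tool_pos: [0.4746, 0.2834, 0.0292]
tool_rot: [3.127, -0.007, 1.575]
contact_force: [0.2, -0.1, 0.2]
opening: 0.0918
```

```bash
python3 goto.py 0.4703 0.2783 0.016
```

```text
3.225 pos [0.4746 0.2834 0.0292] F [ 0.2113 -0.0934  0.2448] open 0.09177353350142949
shift mm [-5.2 -4.5 13.1] turn [ 0.0149 -0.0068  0.0044]
```

Request:
{"method": "move_arm", "body": {
  "increments": [
    [91.8, -5, -4, 6, 0.015, -0.007, 0.004],
    [91.8, 0, 0, 6, 0, 0, 0],
    [91.8, 0, 0, 0, 0, 0, 0]
  ]
}}

```text
time: 3.6
tool_pos: [0.4722, 0.279, 0.0195]
tool_rot: [3.138, -0.001, 1.571]
contact_force: [-0.1, 0.1, -0.8]
opening: 0.0918
```

```bash
python3 goto.py 0.4703 0.2783 0.016
```

```text
3.6 pos [0.4722 0.279  0.0195] F [-0.1323  0.0664 -0.8057] open 0.09178111789148753
shift mm [-0.7 -1.9  3.5] turn [ 0.0037 -0.0014  0.0004]
```

Request:
{"method": "move_arm", "body": {
  "increments": [
    [91.8, -1, -2, 4, 0.004, -0.001, 0],
    [91.8, 0, 0, 0, 0, 0, 0],
    [55, 0, 0, 0, 0, 0, 0],
    [55, 0, 0, 0, 0, 0, 0],
    [55, 0, 0, 0, 0, 0, 0],
    [55, 0, 0, 0, 0, 0, 0],
    [55, 0, 0, 0, 0, 0, 0]
  ],
  "newtons": 40
}}

```text
time: 4.47
tool_pos: [0.4704, 0.2781, 0.0157]
tool_rot: [3.141, -0.001, 1.571]
contact_force: [0.7, -0.4, 0.4]
opening: 0.0603
```

```bash
python3 goto.py 0.4703 0.2783 0.016
```

```text
4.475 pos [0.4704 0.2781 0.0157] F [ 0.7119 -0.432   0.4183] open 0.06028380402666804
shift mm [ 0.2 -0.1 -0.3] turn [ 0.0002 -0.0007  0.0003]
```

Request:
{"method": "move_arm", "body": {
  "increments": [
    [55, 0, 0, -10, 0, 0, 0],
    [55, 0, 0, -20, 0, 0, 0],
    [55, 0, 0, -25, 0, 0, 0],
    [55, 0, 0, -10, 0, 0, 0],
    [55, 0, 0, 0, 0, 0, 0],
    [55, 0, 0, 0, 0, 0, 0],
    [55, 0, 0, 0, 0, 0, 0]
  ]
}}

```text
time: 5.35
tool_pos: [0.4661, 0.2762, 0.0786]
tool_rot: [-3.13, 0.004, 1.571]
contact_force: [-1.4, 0.1, -6.9]
opening: 0.0601
```

Run:
```python
from h import *
for i in range(5):
    r=robot.read_camera("wrist"); o=robot.observe(); print(o["time"],o["contact_force"],o["torque"],o["opening"],o["tool_pos"],o["qvel"].round(3))
cv2.imwrite("pics/w2.png",r["img"][:,:,::-1])
```

```text
5.4 [-0.2147  0.3198 -7.3744] [ 0.0513 -0.0306 -0.0527] 0.06060689364710056 [0.466  0.2761 0.0785] [ 0.    -0.002 -0.004  0.001  0.002 -0.   ]
5.45 [ 0.1838  0.551  -6.6685] [ 0.0209  0.0244 -0.0148] 0.05997805523957295 [0.4661 0.2762 0.0787] [ 0.001 -0.004 -0.005 -0.001 -0.    -0.   ]
5.5 [ 0.3109  0.5162 -6.4875] [ 0.0266 -0.0113 -0.003 ] 0.06033934446970981 [0.4663 0.2763 0.0789] [-0.    -0.002 -0.006 -0.001 -0.001  0.001]
5.55 [-0.2485 -0.1287 -7.6534] [ 0.0377 -0.021   0.0396] 0.06038789931627273 [0.4664 0.2763 0.079 ] [ 0.001 -0.003 -0.003 -0.001  0.001  0.002]
5.6 [ 0.4157  0.1099 -6.4711] [0.0624 0.0019 0.0037] 0.06039401311878171 [0.4665 0.2764 0.0792] [ 0.    -0.003 -0.003 -0.001  0.002  0.   ]
```

View pics/w2.png

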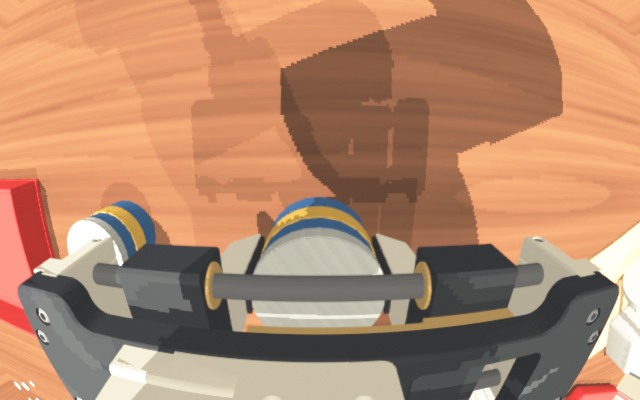

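The heft settles at about 6.9 N (0.70 kg), so this is the heavy tin. The wrist view shows it upright between the pads at about (318,270). I'll raise it and carry it to the crate.

Request:
{"method": "move_arm", "body": {
  "increments": [
    [55, 0, 0, -40, -0.01, 0.004, 0],
    [55, -10, 0, -40, 0, 0, 0],
    [55, -30, 6, 0, 0, 0, 0],
    [55, -45, 8, 0, 0, 0, 0],
    [55, -45, 8, 0, 0, 0, 0],
    [55, -45, 8, 0, 0, 0, 0],
    [55, -45, 8, 0, 0, 0, 0],
    [55, -45, 8, 0, 0, 0, 0],
    [55, -45, 8, 0, 0, 0, 0],
    [55, -45, 5, 0, 0, 0, 0],
    [55, -30, 0, 0, 0, 0, 0],
    [55, 0, 0, 0, 0, 0, 0]
  ]
}}

```text
time: 7.1
tool_pos: [0.5281, -0.1204, 0.1612]
tool_rot: [3.14, 0.0, 1.573]
contact_force: [-0.3, 0.5, -6.6]
opening: 0.0601
```

```bash
python3 goto.py 0.525 -0.15 0.08
```

```text
7.1 pos [ 0.5281 -0.1204  0.1612] F [-0.3015  0.4954 -6.6158] open 0.06010077248401254
shift mm [-29.5  -3.3  81.2] turn [0.0018 0.0004 0.0023]
```

Request:
{"method": "move_arm", "body": {
  "increments": [
    [55, -30, -3, 0, 0, 0, 0],
    [55, 0, 0, 30, 0, 0, 0],
    [55, 0, 0, 30, 0, 0, 0],
    [55, 0, 0, 15, 0, 0, 0],
    [55, 0, 0, 0, 0, 0, 0]
  ]
}}

```text
time: 7.72
tool_pos: [0.5256, -0.1484, 0.0848]
tool_rot: [3.139, -0.001, 1.575]
contact_force: [-0.4, 0.3, -7.1]
opening: 0.0602
```

```bash
python3 goto.py 0.525 -0.15 0.026
python3 - <<'E'
from h import *
for c in ["top","scene"]:
    r=robot.read_camera(c); cv2.imwrite(f"pics/{c}1.png",r["img"][:,:,::-1])
i=np.vstack([cv2.imread(f"pics/{c}1.png")[60:300,150:550] for c in ["top","scene"]]); cv2.imwrite("pics/c1.png",i)
E
```

```text
7.725 pos [ 0.5256 -0.1484  0.0848] F [-0.4088  0.344  -7.1094] open 0.06015540188649957
shift mm [-1.7 -0.8 58.8] turn [ 0.0028 -0.0009  0.0037]
```

View pics/c1.png

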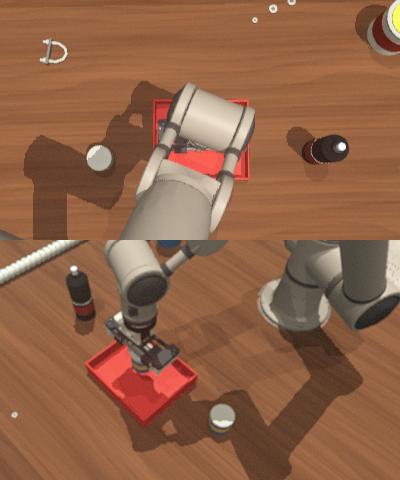

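The gripper holds the tin inside the crate outline and the spray can hasn't moved. Lowering now.

Request:
{"method": "move_arm", "body": {
  "increments": [
    [55, -1, -1, 20, 0.003, -0.001, 0.004],
    [55, 0, 0, 20, 0, 0, 0],
    [55, 0, 0, 10, 0, 0, 0],
    [55, 0, 0, 0, 0, 0, 0]
  ]
}}

```text
time: 8.32
tool_pos: [0.5299, -0.151, 0.0403]
tool_rot: [3.129, 0.006, 1.571]
contact_force: [-0.3, 0.4, -6.4]
opening: 0.0603
```

```bash
python3 goto.py 0.525 -0.15 0.021
```

```text
8.325 pos [ 0.5299 -0.151   0.0403] F [-0.3033  0.4252 -6.3911] open 0.060308125036101085
shift mm [ 1.1 -5.1 19.3] turn [0.0122 0.0056 0.0005]
```

Request:
{"method": "move_arm", "body": {
  "increments": [
    [55, 1, -5, 8, 0.012, 0.006, 0],
    [55, 0, 0, 5, 0.003, 0, 0],
    [55, 0, 0, 0, 0, 0, 0]
  ]
}}

```text
time: 8.7
tool_pos: [0.5258, -0.1505, 0.0283]
tool_rot: [-3.141, 0.001, 1.571]
contact_force: [0.5, 0.4, -6.6]
opening: 0.0604
```

```bash
python3 goto.py 0.525 -0.15 0.021
```

```text
8.7 pos [ 0.5258 -0.1505  0.0283] F [ 0.4666  0.3714 -6.6297] open 0.06040720733897498
shift mm [ 0.5 -0.8  7.3] turn [-0.0008  0.0005  0.0006]
```

Request:
{"method": "move_arm", "body": {
  "increments": [
    [55, 0, 0, 3, 0, 0, 0],
    [55, 0, 0, 2, 0, 0, 0],
    [55, 0, 0, 2, 0, 0, 0],
    [55, 0, 0, 0, 0, 0, 0]
  ]
}}

```text
time: 9.2
tool_pos: [0.5261, -0.1506, 0.0211]
tool_rot: [-3.141, 0.001, 1.571]
contact_force: [0.3, 0.3, -6.3]
opening: 0.0603
```

```bash
python3 goto.py 0.525 -0.15 0.021
```

```text
9.2 pos [ 0.5261 -0.1506  0.0211] F [ 0.2735  0.3315 -6.2721] open 0.06032420571773422
shift mm [ 0.6 -1.1  0.1] turn [-0.0001  0.0008  0.0006]
```

Request:
{"method": "move_arm", "body": {
  "increments": [
    [55, 0, 0, 1, 0, 0, 0],
    [55, 0, 0, 1, 0, 0, 0],
    [55, 0, 0, 0, 0, 0, 0]
  ]
}}

```text
time: 9.57
tool_pos: [0.5264, -0.1507, 0.0209]
tool_rot: [3.141, 0.001, 1.571]
contact_force: [-0.4, 0.1, -6.7]
opening: 0.0603
```

```bash
python3 goto.py 0.525 -0.15 0.021
```

```text
9.575 pos [ 0.5264 -0.1507  0.0209] F [-0.433   0.0973 -6.7301] open 0.06029516322381796
shift mm [ 0.7 -1.4 -0.1] turn [0.0011 0.0013 0.0006]
```

Request:
{"method": "move_arm", "body": {
  "increments": [
    [55, 0, 0, 2, 0, 0, 0],
    [55, 0, 0, 1, 0, 0, 0]
  ]
}}

```text
time: 9.82
tool_pos: [0.5265, -0.1508, 0.0207]
tool_rot: [3.139, 0.002, 1.571]
contact_force: [-4.0, 1.8, 3.8]
opening: 0.06
```

Contact: the vertical force flipped to +3.8 N at the expected height. Releasing and retreating.

Request:
{"method": "move_arm", "body": {
  "increments": [
    [61, 0, 0, 0, 0, 0, 0],
    [91.8, 0, 0, 0, 0, 0, 0],
    [91.8, 0, 0, 0, 0, 0, 0],
    [91.8, 0, 0, 0, 0, 0, 0],
    [91.8, 0, 0, 0, 0, 0, 0],
    [91.8, 0, 0, -20, 0, 0, 0],
    [91.8, 0, 0, -30, 0, 0, 0],
    [91.8, 0, 0, -40, 0, 0, 0],
    [91.8, 0, 0, -40, 0, 0, 0],
    [91.8, 0, 0, 0, 0, 0, 0]
  ]
}}

```text
time: 11.08
tool_pos: [0.5277, -0.1512, 0.1548]
tool_rot: [3.136, 0.003, 1.571]
contact_force: [0.4, 0.1, -0.1]
opening: 0.0918
```

```bash
python3 goto.py 0.488 0.0973 0.12
python3 - <<'E'
from h import *
r=robot.read_camera("wrist"); cv2.imwrite("pics/w3.png",r["img"][:,:,::-1])
E
```

```text
11.075 pos [ 0.5277 -0.1512  0.1548] F [ 0.4125  0.0836 -0.1002] open 0.09183840541401728
shift mm [248.7 -39.8  33.7] turn [0.006  0.0035 0.0005]
```

View pics/w3.png

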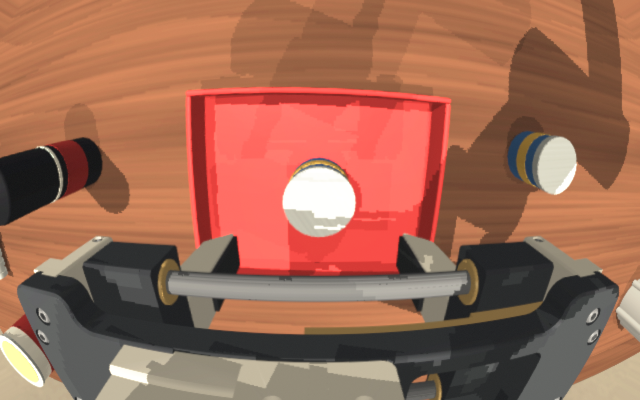

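The heavy tin stands upright in the crate, with its lid at (319,201). The second tin is at (545,163). I'll measure the packed lid and then move to tin two.

```bash
cat >> h.py <<'E'
def fonz(r,u,v,z):
    a=np.array([u-r["cx"],v-r["cy"]]); rr=np.hypot(*a); th=rr/r["fx"]
    d=r["T"][:3,:3]@np.array([*(a/rr*np.sin(th)),np.cos(th)]); o=r["T"][:3,3]
    return (o+d*(z-o[2])/d[2])[:2]
def wlid(r,box,z):
    hsv=cv2.cvtColor(r["img"],cv2.COLOR_RGB2HSV); m=((hsv[...,1]<60)&(hsv[...,2]>150)).astype(np.uint8)
    x0,y0,x1,y1=box; mm=np.zeros_like(m); mm[y0:y1,x0:x1]=m[y0:y1,x0:x1]
    c=max(cv2.findContours(mm,0,1)[0],key=cv2.contourArea)
    p=np.array([fonz(r,*q,z) for q in c[:,0].astype(float)])*1000
    return cv2.fitEllipse(p.astype(np.float32)), cv2.minEnclosingCircle(p.astype(np.float32))
E
python3 - <<'E'
from h import *
r=robot.read_camera("wrist")
print("crate tin",wlid(r,(270,150,370,245),.065)); print("tin2",wlid(r,(505,120,590,205),.06))
E
```

```text
crate tin (((527.3285522460938, -150.49769592285156), (59.73692321777344, 60.735740661621094), 108.51422882080078), ((527.1359252929688, -150.61512756347656), 31.00174903869629))
tin2 (((489.00030517578125, 96.84586334228516), (59.7582893371582, 60.63093185424805), 106.90559387207031), ((489.07470703125, 96.7609634399414), 30.957948684692383))
```

Request:
{"method": "move_arm", "body": {
  "increments": [
    [91.8, 45, -6, 0, 0.006, 0.003, 0],
    [91.8, 45, -6, 0, 0, 0, 0],
    [91.8, 45, -6, 0, 0, 0, 0],
    [91.8, 45, -6, 0, 0, 0, 0],
    [91.8, 45, -6, 0, 0, 0, 0],
    [91.8, 35, -6, 0, 0, 0, 0],
    [91.8, 0, 0, 0, 0, 0, 0]
  ]
}}

```text
time: 12.05
tool_pos: [0.483, 0.1169, 0.1411]
tool_rot: [-3.116, -0.004, 1.568]
contact_force: [-0.0, -1.7, -0.1]
opening: 0.0919
```

```bash
python3 goto.py 0.488 0.0973 0.07;python3 - <<'E'
from h import *
r=robot.read_camera("wrist")
cv2.imwrite("pics/w4.png",r["img"][:,:,::-1])
E
```

```text
12.05 pos [0.483  0.1169 0.1411] F [-0.0449 -1.6743 -0.0501] open 0.09192571521737272
shift mm [-19.9   6.9  70.9] turn [-0.0261 -0.0041 -0.0023]
```

View pics/w4.png

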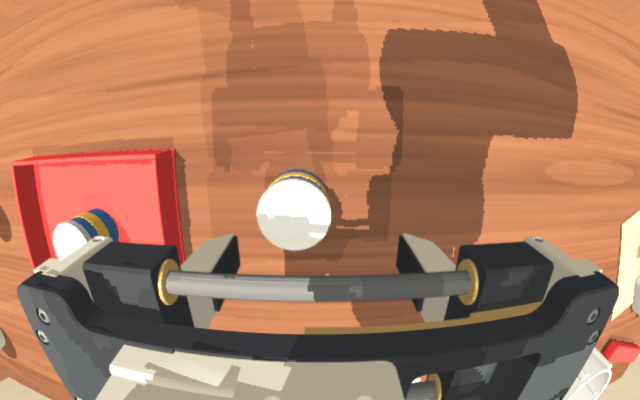

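The second tin's lid is at (294,213), and the wrist measurement puts it at (0.489, 0.097), agreeing with the earlier one. The packed tin is at (0.527, -0.1505).

Request:
{"method": "move_arm", "body": {
  "increments": [
    [91.8, -20, 6, 5, -0.026, -0.004, 0],
    [91.8, 0, 0, 25, 0, 0, 0],
    [91.8, 0, 0, 20, 0, 0, 0],
    [91.8, 0, 0, 0, 0, 0, 0]
  ]
}}

```text
time: 12.6
tool_pos: [0.4885, 0.0909, 0.0867]
tool_rot: [-3.138, 0.002, 1.564]
contact_force: [0.8, -0.4, -0.7]
opening: 0.0917
```

```bash
python3 goto.py 0.4886 0.097 0.016
```

```text
12.6 pos [0.4885 0.0909 0.0867] F [ 0.7507 -0.3896 -0.6784] open 0.09170669696180256
shift mm [ 6.3  0.4 70.7] turn [-0.0041  0.0021 -0.0067]
```

Request:
{"method": "move_arm", "body": {
  "increments": [
    [91.8, 6, 0, 0, -0.004, 0.002, -0.007],
    [91.8, 0, 0, 20, 0, 0, 0],
    [91.8, 0, 0, 20, 0, 0, 0],
    [91.8, 0, 0, 16, 0, 0, 0],
    [91.8, 0, 0, 0, 0, 0, 0]
  ]
}}

```text
time: 13.22
tool_pos: [0.4916, 0.0967, 0.0327]
tool_rot: [3.135, -0.001, 1.571]
contact_force: [-1.1, -0.0, 0.5]
opening: 0.0919
```

```bash
python3 goto.py 0.4886 0.097 0.016
```

```text
13.225 pos [0.4916 0.0967 0.0327] F [-1.1005 -0.0278  0.4838] open 0.09188004930241721
shift mm [ 0.3 -3.1 16.7] turn [ 0.007  -0.0005 -0.0001]
```

Request:
{"method": "move_arm", "body": {
  "increments": [
    [91.8, 0, -3, 8, 0.007, 0, 0],
    [91.8, 0, 0, 8, 0, 0, 0],
    [91.8, 0, 0, 0, 0, 0, 0]
  ]
}}

```text
time: 13.6
tool_pos: [0.4898, 0.0969, 0.0176]
tool_rot: [3.139, -0.001, 1.571]
contact_force: [-0.5, -0.4, -0.8]
opening: 0.0917
```

```bash
python3 goto.py 0.4886 0.097 0.016
```

```text
13.6 pos [0.4898 0.0969 0.0176] F [-0.549  -0.4228 -0.8302] open 0.0917204355575233
shift mm [ 0.1 -1.2  1.6] turn [ 0.0029 -0.0007  0.0002]
```

Request:
{"method": "move_arm", "body": {
  "increments": [
    [91.8, 0, -2, 2, 0.003, 0, 0],
    [91.8, 0, 0, 0, 0, 0, 0],
    [55, 0, 0, 0, 0, 0, 0],
    [55, 0, 0, 0, 0, 0, 0],
    [55, 0, 0, 0, 0, 0, 0],
    [55, 0, 0, 0, 0, 0, 0],
    [55, 0, 0, 0, 0, 0, 0]
  ],
  "newtons": 30
}}

```text
time: 14.48
tool_pos: [0.4882, 0.0969, 0.0162]
tool_rot: [3.141, -0.001, 1.571]
contact_force: [0.4, -0.6, 0.5]
opening: 0.0598
```

```bash
python3 goto.py 0.4886 0.097 0.016
```

```text
14.475 pos [0.4882 0.0969 0.0162] F [ 0.4414 -0.6099  0.4802] open 0.05977303722593091
shift mm [0.1 0.4 0.2] turn [ 0.0011 -0.0007  0.0003]
```

Request:
{"method": "move_arm", "body": {
  "increments": [
    [55, 0, 0, -10, 0, 0, 0],
    [55, 0, 0, -25, 0, 0, 0],
    [55, 0, 0, -35, 0, 0, 0],
    [55, 0, 0, -40, 0, 0, 0],
    [55, 0, 0, -40, 0, 0, 0],
    [55, 0, 0, 0, 0, 0, 0],
    [55, 0, 0, 0, 0, 0, 0],
    [55, 0, 0, 0, 0, 0, 0]
  ]
}}

```text
time: 15.48
tool_pos: [0.4855, 0.0967, 0.171]
tool_rot: [-3.137, -0.001, 1.571]
contact_force: [-0.1, -0.0, -2.5]
opening: 0.0595
```

```bash
python3 - <<'E'
from h import *
for i in range(4):
    r=robot.read_camera("wrist"); o=robot.observe(); print(o["time"],o["contact_force"],o["torque"],o["opening"])
E
python3 goto.py 0.5268 -0.1505 0.13
```

```text
15.525 [-0.1095 -0.0434 -2.3697] [0.0538 0.0073 0.0414] 0.05933072615631337
15.575 [ 0.1942 -0.3878 -1.7427] [0.0126 0.0192 0.0267] 0.059560438479650125
15.625 [ 0.141  -0.4293 -2.8756] [-0.0012  0.0445 -0.0244] 0.05959396348153389
15.675 [ 0.0016 -0.8948 -2.074 ] [ 0.0283  0.0308 -0.0306] 0.05957293658364401
15.675 pos [0.4857 0.0967 0.1711] F [ 0.0016 -0.8948 -2.074 ] open 0.05957293658364401
shift mm [-247.3   41.2   40.8] turn [-0.0043 -0.0005  0.0002]
```

The second tin reads about 2.3 N (0.23 kg), so it is the light one. Carrying it over the packed tin.

Request:
{"method": "move_arm", "body": {
  "increments": [
    [55, -30, 5, 0, -0.004, 0, 0],
    [55, -45, 7, 0, 0, 0, 0],
    [55, -45, 7, 0, 0, 0, 0],
    [55, -45, 7, 0, 0, 0, 0],
    [55, -45, 7, 0, 0, 0, 0],
    [55, -30, 6, 0, 0, 0, 0],
    [55, 0, 0, 0, 0, 0, 0]
  ]
}}

```text
time: 16.55
tool_pos: [0.5254, -0.15, 0.167]
tool_rot: [-3.136, -0.002, 1.573]
contact_force: [-0.1, 0.4, -1.7]
opening: 0.0595
```

```bash
python3 goto.py 0.5266 -0.1505 0.11
```

```text
16.55 pos [ 0.5254 -0.15    0.167 ] F [-0.149   0.4457 -1.7265] open 0.05953101304779202
shift mm [-0.6  1.5 57. ] turn [-0.0053 -0.0023  0.0023]
```

Request:
{"method": "move_arm", "body": {
  "increments": [
    [55, -0.6, 1, 15, -0.005, -0.002, 0.002],
    [55, 0, 0, 20, 0, 0, 0],
    [55, 0, 0, 15, 0, 0, 0],
    [55, 0, 0, 0, 0, 0, 0]
  ]
}}

```text
time: 17.05
tool_pos: [0.5255, -0.148, 0.1144]
tool_rot: [-3.139, -0.003, 1.572]
contact_force: [0.3, -0.6, -2.0]
opening: 0.0592
```

```bash
python3 goto.py 0.5266 -0.1505 0.082
```

```text
17.05 pos [ 0.5255 -0.148   0.1144] F [ 0.2657 -0.5797 -1.9509] open 0.059221111795860724
shift mm [-2.6  1.2 32.4] turn [-0.0027 -0.0026  0.0009]
```

Request:
{"method": "move_arm", "body": {
  "increments": [
    [55, -2.6, 1, 10, -0.003, -0.003, 0.001],
    [55, 0, 0, 8, 0, 0, 0],
    [55, 0, 0, 3, 0, 0, 0],
    [55, 0, 0, 0, 0, 0, 0]
  ]
}}

```text
time: 17.55
tool_pos: [0.5274, -0.1506, 0.0932]
tool_rot: [3.139, 0.001, 1.571]
contact_force: [-1.1, -0.5, -1.3]
opening: 0.0597
```

```bash
python3 goto.py 0.5266 -0.1505 0.082
python3 - <<'E'
from h import *
a=[]
for c in ["wrist","scene"]:
    r=robot.read_camera(c); im=r["img"][:,:,::-1]
    a.append(cv2.resize(im[150:350,200:440],None,fx=2,fy=2) if c=="wrist" else cv2.resize(im[100:260,200:400],(480,384),interpolation=2))
cv2.imwrite("pics/c5.png",np.vstack([x[:300,:480] for x in a]))
E
```

```text
17.55 pos [ 0.5274 -0.1506  0.0932] F [-1.0974 -0.5004 -1.2962] open 0.05965698854667461
shift mm [ 0.1 -0.8 11.2] turn [0.0025 0.0015 0.0005]
```

View pics/c5.png

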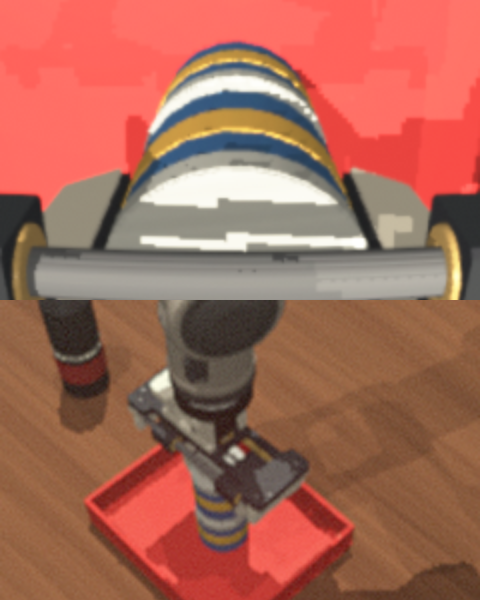

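The held tin sits directly above the packed one and they line up in both views; the lower bands are centred at crop (237,80). I'll lower it gently.

Request:
{"method": "move_arm", "body": {
  "increments": [
    [55, 0, -0.8, 4, 0.003, 0.002, 0],
    [55, 0, 0, 3, 0, 0, 0],
    [55, 0, 0, 2, 0, 0, 0],
    [55, 0, 0, 0, 0, 0, 0]
  ]
}}

```text
time: 18.15
tool_pos: [0.5269, -0.1508, 0.0843]
tool_rot: [3.141, -0.0, 1.571]
contact_force: [0.5, 0.1, -2.4]
opening: 0.0593
```

```bash
python3 goto.py 0.5266 -0.1505 0.0812
```

```text
18.15 pos [ 0.5269 -0.1508  0.0843] F [ 0.5337  0.1441 -2.3547] open 0.05926431766501167
shift mm [ 0.3 -0.3  3.1] turn [ 0.0005 -0.0001  0.0004]
```

Request:
{"method": "move_arm", "body": {
  "increments": [
    [55, 0, 0, 2, 0, 0, 0],
    [55, 0, 0, 1.5, 0, 0, 0],
    [55, 0, 0, 1, 0, 0, 0]
  ]
}}

```text
time: 18.52
tool_pos: [0.5271, -0.1509, 0.0811]
tool_rot: [3.14, 0.0, 1.571]
contact_force: [-4.7, 0.6, 11.4]
opening: 0.0594
```

```bash
python3 goto.py 0.5266 -0.1505 0.0812
```

```text
18.525 pos [ 0.5271 -0.1509  0.0811] F [-4.6648  0.5701 11.4308] open 0.05943323362786304
shift mm [ 0.4 -0.5 -0.1] turn [0.0014 0.0003 0.0005]
```

Contact at the expected height (z 0.081, +11 N). A still row to relax, then release and retreat.

Request:
{"method": "move_arm", "body": {
  "increments": [
    [55, 0, 0, -0.5, 0, 0, 0],
    [61, 0, 0, 0, 0, 0, 0],
    [91.8, 0, 0, 0, 0, 0, 0],
    [91.8, 0, 0, 0, 0, 0, 0],
    [91.8, 0, 0, 0, 0, 0, 0],
    [91.8, 0, 0, 0, 0, 0, 0],
    [91.8, 0, 0, -20, 0, 0, 0],
    [91.8, 0, 0, -30, 0, 0, 0],
    [91.8, 0, 0, -40, 0, 0, 0],
    [91.8, 0, 0, -40, 0, 0, 0],
    [91.8, 0, 0, 0, 0, 0, 0]
  ]
}}

```text
time: 19.9
tool_pos: [0.527, -0.1509, 0.2153]
tool_rot: [3.14, 0.0, 1.571]
contact_force: [-0.5, -0.8, -0.8]
opening: 0.0917
```

```bash
python3 goto.py 0.5266 -0.1505 0.2
python3 - <<'E'
from h import *
r=robot.read_camera("wrist"); cv2.imwrite("pics/w6.png",r["img"][:,:,::-1])
print("upper tin",wlid(r,(260,150,380,260),.125))
E
```

```text
19.9 pos [ 0.527  -0.1509  0.2153] F [-0.4978 -0.7902 -0.831 ] open 0.09172186831873268
shift mm [ 0.4 -0.4 15.3] turn [0.0014 0.0002 0.0004]
upper tin (((527.2470092773438, -150.62692260742188), (59.78257751464844, 60.921058654785156), 113.56745147705078), ((526.7705078125, -150.25149536132812), 31.462257385253906))
```

View pics/w6.png

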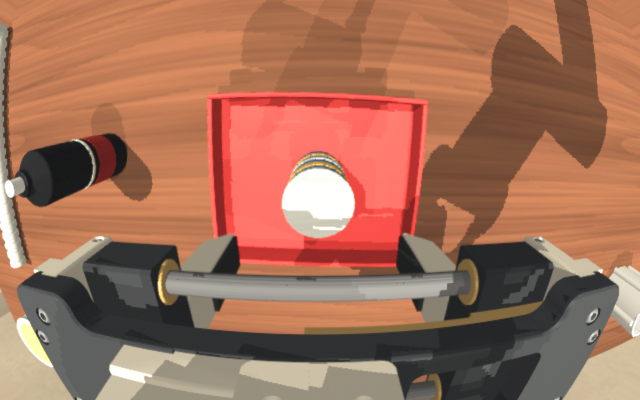

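The upper lid is centred at (318,202), which gives (0.5272, -0.1506), within 0.2 mm of the lower tin. I'll move clear and check with the fixed cameras.

Request:
{"method": "move_arm", "body": {
  "increments": [
    [91.8, 0, 0, -20, 0, 0, 0],
    [91.8, 40, -5, 0, 0, 0, 0],
    [91.8, 40, -5, 0, 0, 0, 0],
    [91.8, 40, -5, 0, 0, 0, 0],
    [91.8, 40, -5, 0, 0, 0, 0],
    [91.8, 40, -5, 0, 0, 0, 0],
    [91.8, 30, 0, 0, 0, 0, 0],
    [91.8, 0, 0, 0, 0, 0, 0]
  ]
}}

```text
time: 20.95
tool_pos: [0.4946, 0.0865, 0.222]
tool_rot: [-3.118, -0.005, 1.569]
contact_force: [0.2, -0.1, -0.3]
opening: 0.0919
```

```bash
python3 goto.py 0.5266 -0.1505 0.2
python3 - <<'E'
from h import *
t=robot.read_camera("top"); s=robot.read_camera("scene")
cv2.imwrite("pics/c7.png",np.vstack([cv2.resize(t["img"][130:270,270:530,::-1],None,fx=2,fy=2),cv2.resize(s["img"][80:230,200:460,::-1],None,fx=2,fy=2)]))
print("spray",robot.look_for("spray_center","top"),robot.look_for("spray_center","scene")[:1])
print(lids(t,[(310,165,395,235)],.125))
E
```

```text
20.95 pos [0.4946 0.0865 0.222 ] F [ 0.187  -0.1353 -0.2751] open 0.09190071028500367
shift mm [-237.1   32.9   20. ] turn [-0.0239 -0.0053 -0.0018]
spray [{'rect': [451.6, 191.9, 49.3, 34.2], 'conf': 0.58}] [{'rect': [215.5, 90.2, 28.5, 53.6], 'conf': 0.62}]
[[ 0.5267 -0.1502  0.0312]]
```

View pics/c7.png

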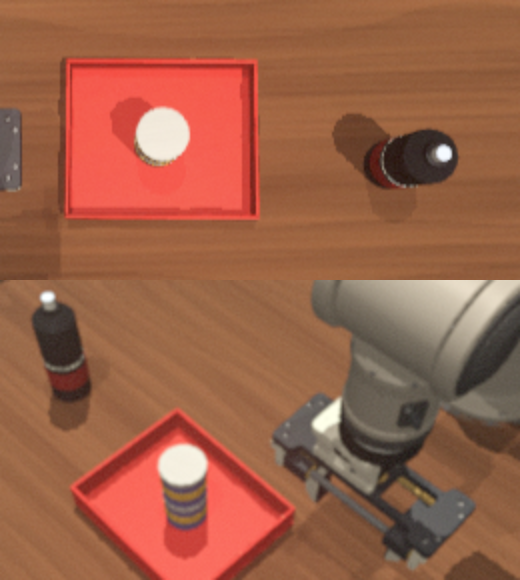

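The tins are stacked straight in the crate (scene crop around (185,490)). The spray can is upright where it was, and the gripper is clear. Handing in.

```bash
python3 -c "
from cell import robot
print(robot.hand_in())"
```

```text
the job is handed in; nothing more can be done
None
```

The heavier tin is upright on the crate floor with the lighter one squarely on top of it, and I handed the job in at about 21 s of the 72 s allowed.

- **Hefting:** the tin at about (0.470, 0.278) pulled 6.9 N, roughly 0.70 kg, so I packed it first. The other pulled 2.3 N, roughly 0.23 kg.
- **Stack:** the wrist camera put the upper lid within 0.2 mm of where it had put the lower one. The top camera agreed to about 0.6 mm. Both fixed cameras showed the stack straight.
- **Spray can:** it stood upright where it was, with its detected outline within about 3 pixels of the first pictures.
- **Robot:** the gripper was open and about 0.24 m away from the stack. The highest force I read while placing was about 11 N.

No final check failed. My first automatic outline of the crate was unusable in the scene camera because of shading. I took the crate's position from the top view and hand-picked corners, which matched its given size.

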